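# Fetch the check sources out of the bench shield with the hook and sign them out

### The job

Fetch all the check-source discs out of the low bench shield: first press the red knob of the yellow release unit down and turn it clockwise until it pops up again at its end stop, then use the orange hook tool to drag every disc out into the open from under the clear roof (fingers must not touch a disc that is still under the roof). Lay all the discs flat in the steel tray and stand the hook tool upright with all of it back on its black mat. Last of all, push the roller arm of the blue switch over sideways until it trips, about 40 degrees, to report the shield empty, let it spring back, and do not disturb the sample pots.

Things in the scene. Friction and masses are not known exactly. Their poses are not given: they have to be found in the camera images.
- shield_front (a point): Low fixed bench shield: clear roof 120 mm deep (x), 330 wide (y), underside at 50 mm, top at 58; grey side walls (14 mm) and back wall (8 mm), open in front, yellow strip on the roof's front edge. The point lies on the desk below the middle of that edge; x points into the shield, away from the robot, y left, z up. Inside: x 0 to 112 mm, y +-151 mm.
- source_a_mid (a point): Check source: orange disc, 25 mm across, 7 mm thick, 20 g, at first flat on the desk under the shield roof, its centre 45 to 65 mm behind the roof's front edge and at least 55 mm sideways from the next disc. The point is the disc's centre, z along its axis. Two or three discs are present; an absent one reads None.
- source_b_mid (a point): Check source: blue disc, 25 mm across, 7 mm thick, 20 g, at first flat on the desk under the shield roof, its centre 45 to 65 mm behind the roof's front edge and at least 55 mm sideways from the next disc. The point is the disc's centre, z along its axis. Two or three discs are present; an absent one reads None.
- source_c_mid (a point): Check source: orange (like the other) disc, 25 mm across, 7 mm thick, 20 g, at first flat on the desk under the shield roof, its centre 45 to 65 mm behind the roof's front edge and at least 55 mm sideways from the next disc. The point is the disc's centre, z along its axis. Two or three discs are present; an absent one reads None.
- hook_grip (a point): Point in the grip of the orange hook tool (loose, 140 g), 72 mm above its underside; x points to the lip, z up. Upright grip 30 (x) by 16 (y) mm, 88 tall, on a foot 44 by 46 by 6 mm; flat steel shaft along +x, 19 to 26 mm above the underside, to a lip. It stands by itself. Pinch it across y. Lifted 13 mm, its lip clears a disc and its shaft the roof.
- hook_tip (a point): Middle of the inner (grip) side of the hook tool's V-shaped lip, at its lower edge (level with the tool's underside), 135 mm ahead of the grip's axis. Lip 24 mm high, 48 wide, 3 thick, wings swept 11 mm back towards the grip. A dragged disc's centre rides about 14 mm on the grip side of it. Axes as hook_grip.
- mat_top (a point): Black rubber mat of the hook tool, fixed, 190 (x) by 70 (y) by 3 mm. The point is the centre of its top; x along its length, which runs roughly sideways (to the robot's left). At the start the tool stands on it, grip near -70 mm, lip near +65 mm along x, pointing to +x.
- tray: Steel tray, fixed, 140 (x) by 115 (y) mm outside, rim 13 mm high, walls and floor 4 mm thick, open at the top. Origin at the centre of the underside, x along its length.
- release_grip (a point): Red bar grip on the knob of the yellow release unit (fixed housing 76 by 76 by 40 mm): bar 44 long, 14 wide, 26 high, top 85 mm above the desk, on a black disc 48 mm across with its top at 60 mm, when up. The point is in the bar on the turning axis, 74 mm above the desk when up; x along the bar (turns with it), z up.
- release_press (a joint): How far the knob is pushed down, m: 0 up, 0.011 at the stop. Spring of 600 N/m with 1.2 N at the top (7.8 N fully down).
- release_turn (a joint): Turn of the knob, rad, growing clockwise seen from above: 0 locked at the start, 1.4 (80 degrees) at the end stop. A gate inside blocks turning unless the knob is pushed down at least 6 mm (8.5 is good); between 0.05 and 1.2 rad the gate keeps it from rising; past that, released, it pops up and is locked there.
- switch_roller (a point): Centre of the white roller (24 mm across, 12 thick) atop the steel arm of the blue switch (fixed; foot 70 by 60 mm, housing 50 by 44, 50 mm high). 116 mm above the desk when upright; the arm pivots 80 mm below it about the point's x axis, in front of the housing. z along the arm, y sideways.
- switch_arm (a joint): Lean of the switch arm, rad: 0 upright, positive to the right (-y side), negative to the left; stops at +-0.9. Springs back by itself, 0.25 N m/rad (about 2.5 N at the roller for 40 degrees). It trips beyond 0.55 rad either way.
- pot_roof_1: Sample pot with dark contents and white ribbed cap, 56 mm across, 60 mm tall, loose, standing on the rear left of the shield roof; not to be disturbed. Origin at the centre of its underside.
- pot_roof_2: Sample pot with yellow contents and white cap, 50 mm across, 54 mm tall, loose, standing on the rear right of the shield roof; not to be disturbed. Origin at the centre of its underside.
- pot_desk: Sample pot with pale yellow contents and white cap, 50 mm across, 54 mm tall, loose, on the desk left of the shield; not to be disturbed. Origin at the centre of its underside.
Things that resemble listed ones, but are neither listed nor needed, are in the scene too. Of the things that look like the part that bears switch_roller, the larger one is meant.

How it is judged:
On the way, in this order (a step that is already met when the one before it is completed fails the run):
1. the release knob has been pressed, turned clockwise to its end and has popped up again (value of joint release_turn above 1.22 rad and value of joint release_press below 0.002 m), for 0.2 s.
2. every disc has been dragged out in front of the shield roof (x of each of source_a_mid, source_b_mid, source_c_mid in the frame of shield_front below -0.014 m), for 0.2 s.
3. all discs lie flat in the tray and the hook tool stands on its mat (x of source_a_mid in the frame of tray between -0.06 and 0.06 m and y of source_a_mid in the frame of tray between -0.048 and 0.048 m and z of each of source_a_mid, source_b_mid, source_c_mid in the frame of tray below 0.013 m and angle between each of source_a_mid, source_b_mid, source_c_mid's own z axis and vertical below 0.2 rad and x of source_b_mid in the frame of tray between -0.06 and 0.06 m and y of source_b_mid in the frame of tray between -0.048 and 0.048 m and x of source_c_mid in the frame of tray between -0.06 and 0.06 m and y of source_c_mid in the frame of tray between -0.048 and 0.048 m and x of hook_grip in the frame of mat_top between -0.1 and 0.1 m and x of hook_tip in the frame of mat_top between -0.1 and 0.1 m and y of hook_grip in the frame of mat_top between -0.038 and 0.038 m and y of hook_tip in the frame of mat_top between -0.038 and 0.038 m and angle between hook_grip's own z axis and vertical below 0.1 rad and z of hook_tip in the frame of mat_top below 0.006 m), for 0.2 s.
4. the switch's roller arm has been pushed over sideways until it tripped (0.55 rad) ((value of joint switch_arm above 0.55 rad or value of joint switch_arm below -0.55 rad)), for 0.1 s.
At the end, for the whole second after the job is handed in: Discs lie flat inside the tray rim, at rest; the hook tool stands upright on its mat, grip and lip above it (3 to 5 mm overhang allowed); the knob is turned past 1.22 rad and up within 2 mm; the switch arm is back within 0.15 rad of upright (all of step 1 and all of step 3 and value of joint switch_arm between -0.15 and 0.15 rad and linear speed of each of hook, source_a, source_b, source_c below 0.02 m/s); the robot touches nothing.
It fails at once if the knob is forced round without being pressed down (value of joint release_turn between 0.5 and 1.05 rad and value of joint release_press below 0.003 m).
It fails at once if the fingers touch a disc that is still under the shield roof (x of source_a_mid in the frame of shield_front above 0 m and contact force between the fingers and source_a above 0.3 N).
It fails at once if the fingers touch a disc that is still under the shield roof (x of source_b_mid in the frame of shield_front above 0 m and contact force between the fingers and source_b above 0.3 N).
It fails at once if the fingers touch a disc that is still under the shield roof (x of source_c_mid in the frame of shield_front above 0 m and contact force between the fingers and source_c above 0.3 N).
It fails at once if a sample pot is disturbed (moved more than 30 mm or tipped) (distance of any of pot_roof_1, pot_roof_2, pot_desk from where it was at the start of the episode above 0.03 m or angle between any of pot_roof_1, pot_roof_2, pot_desk's own z axis and vertical above 0.4 rad).
Of source_a, source_b, source_c only 2 to 3 are there at a start; the rules pass over those that are not, and their reading is None.
At some moment in a run one of hook may be knocked a few centimetres aside while the robot is not near it.
Once in a run the grip may slacken for a moment while it holds something.
It also fails if it takes over 210 s, if anything falls off the work surface, if the arm or the gripper's body presses on something with over 40 N, if the wrist force passes 120 N, or if a joint passes its speed limit or range.

### The arm

A 7-joint arm with a two-finger parallel gripper is mounted at the origin on a cart in front of the work surface, level with it; the furniture and walls round the work are solid. World frame = base frame: x ahead of the robot, y to its left, z up, the work surface at z = 0. Lengths are in m, angles in rad, forces in N, time in s.
With the tool pointing down it reaches from about 0.4 to 0.85 m from the base axis. Payload 10.4 kg.
Tool frame: the origin (TCP) lies midway between the tips of the shut fingers; the grasp point (between the pads) lies 19 mm behind it (manip.hold_point_z is the distance from the TCP to the grasp point, in m); z points along the fingers, y is the line along which they close (so a half turn about z gives the same grasp; the last joint's range is limited). The gripper opens to 85 mm and grips with 20 to 120 N. Pads are 22 mm wide; open, the fingers measure 114 mm over their backs; the gripper's body (76 mm by 85 mm) begins 54 mm behind the grasp point. The pads swing forward as they close: fully open they stand 13 mm farther back than shut.
Start: joints at [1.105, 0.332, -0.065, 1.46, 0.022, 1.35, -0.088], TCP at [0.268, -0.565, 0.231] pointing down, gripper open.
Joint ranges: [-2.6, 2.6], [-0.5, 2.12], [-1.47, 1.34], [0.16, 2.42], [-1.27, 4.41], [0.06, 2.06], [-2.6, 2.6]. Speed limits (rad/s): [2.22, 2.22, 2.79, 2.79, 3.14, 3.14, 3.14].

### API

Orientations are given as a unit quaternion [x, y, z, w].
In Python, from workcell import manip, eyes, job gives the robot as it stands.
- The arm moves only by the shell command python3 -m crank 'ROWS' [FORCE]. ROWS is JSON, a list that holds one entry, the list of rows, each a list of 7 numbers: the finger opening in cm, from 0 to 8.54, then the shift along the world's x, y, z in cm, then the turn, a rotation vector about the world's x, y, z in degrees. In form: [[[hand, x, y, z, ax, ay, az], ...]]. A call has 1 to 20 rows; each row shifts and turns the commanded pose from where the row before left it; what a row does not reach is not made up. A row lasts 1/8 s, in which the tool goes at most 62.5 mm and 10.7 degrees, less where a joint would pass 70% of its speed; a pose out of reach is approached as far as the arm can. A call with a gripper value outside its range is refused whole. The fingers move at their own pace and stop on an object; FORCE is the grip in N (left out, the last holds). Time passes only in rows, so rows that do not move let the fingers close. It gives the time, the measured TCP pose, the force, the opening and the grip force at its end, in the units of the state.
- manip.get_obs(): the state, without advancing time (a new reading comes with each control period).
- eyes.camera(name): name is "scene" or "top" or "wrist"; returns (picture, depth): 384x512x3 uint8, red, green, blue; 384x512 float32, m along the optical axis (not along the pixel's ray), 0 where there is no reading.
- eyes.camera_params(name): a dict with "fx", "fy", "cx", "cy" (pixels), "world_from_camera" (4x4, takes a point from camera to world coordinates); the wrist camera has in their place "hand_eye" (4x4, takes a point from camera to tool coordinates, whose origin is the TCP and whose axes are the flange's). Camera axes: x right, y down, z forward; pixel columns grow to the right and rows downward; lengths in m; the calibration is good to about 2 mm. A picture is of the moment at which its call begins: read the wrist's pose just before it. camera_params takes no time and is no camera call.
- job.hand_in(): hands the job in; it is judged then, once.
The state is a dict: "clock": time; "joint_pos": joint angles; "joint_velocities": joint speeds; "tau": joint torques, N m; "position": TCP position; "ee_rot": TCP orientation; "ft_force": force on the tool from outside, world axes, zero at the start; "torque": the same for the moment, N m; "grip_width": opening from 0.0 (shut) to 1.0 (fully open); "grasp_force": force on a finger pad.
Only numpy, scipy, OpenCV 4.12 (cv2) and the standard library are available. Lean on these libraries where they do the work, as an engineer would, in place of code of your own. Each camera call takes 0.05 s, during which the arm holds its last target. There are 200 camera calls.

## Working session

There is one attempt and no reset: what is moved stays moved. The work goes in short steps, Python scripts to look and compute and a shell command to move; the robot and the scene stay as the last step left them, time stands still between calls to the robot, and variables do not carry over. Pictures are saved under pics/ and viewed, at most 14 in all, crops included, and the job is handed in when it is done.

```bash
ls; mkdir -p pics; cat > h.py <<'E'
import numpy as np, cv2
from workcell import manip, eyes, job
from scipy.spatial.transform import Rotation as R
def shot(n,f=None):
    o=manip.get_obs(); p,d=eyes.camera(n)
    c=eyes.camera_params(n)
    if n=="wrist":
        T=np.eye(4);T[:3,:3]=R.from_quat(o["ee_rot"]).as_matrix();T[:3,3]=o["position"];W=T@np.array(c["hand_eye"])
    else: W=np.array(c["world_from_camera"])
    if f: cv2.imwrite("pics/"+f,p[:,:,::-1])
    return p,d,c,W
def ray(c,W,u,v,z):
    r=W[:3,:3]@np.array([(u-c["cx"])/c["fx"],(v-c["cy"])/c["fy"],1]);o=W[:3,3]
    return o+r*(z-o[2])/r[2]
def pix(c,W,P):
    q=np.linalg.inv(W)@np.append(P,1); return q[0]/q[2]*c["fx"]+c["cx"],q[1]/q[2]*c["fy"]+c["cy"]
def cloud(d,c,W):
    v,u=np.indices(d.shape); X=np.stack([(u-c["cx"])/c["fx"]*d,(v-c["cy"])/c["fy"]*d,d],-1)
    return X@W[:3,:3].T+W[:3,3]
def st():
    o=manip.get_obs();print(o["clock"],np.round(o["position"],4),np.round(R.from_quat(o["ee_rot"]).as_matrix()[:,1],3),np.round(o["ft_force"],1),o["grip_width"],o["grasp_force"])
E
python3 - <<'E'
from h import *
for n in("scene","top"):
    p,d,c,W=shot(n,n+"0.png");np.savez(n+"0.npz",p=p,d=d,W=W);print(n,c["fx"],np.round(W,3).tolist())
st();print(manip.get_obs()["ee_rot"])
E
```

```text
pics
scene 420.25443475570484 [[-0.683, -0.531, 0.502, -0.118], [-0.731, 0.499, -0.466, 0.689], [-0.003, -0.685, -0.729, 1.084], [0.0, 0.0, 0.0, 1.0]]
top 385.74851016777916 [[0.003, -0.98, 0.198, 0.298], [-1.0, -0.004, -0.007, 0.081], [0.008, -0.198, -0.98, 1.397], [0.0, 0.0, 0.0, 1.0]]
0.1 [ 0.2676 -0.5644  0.2306] [ 0.428 -0.904 -0.001] [ 0.3 -0.1 -0.5] 0.9961203575008926 0.0
[ 9.75592189e-01  2.19589356e-01 -1.56663594e-04 -6.08657639e-04]
```

View pics/top0.png

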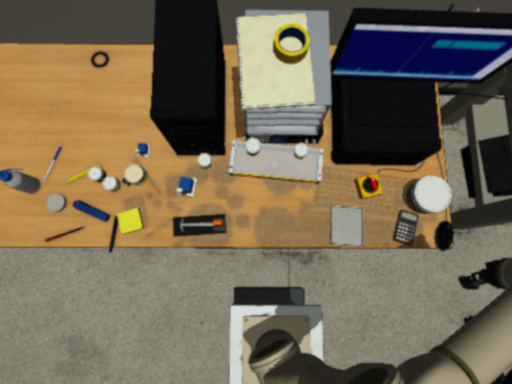

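View pics/scene0.png

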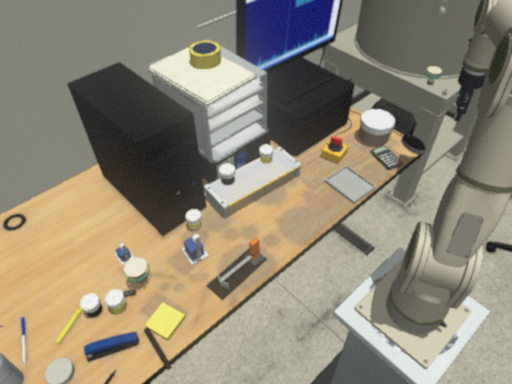

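Top view: hook on its mat (200,225), tray (347,226), yellow release unit (370,186), shield (276,161) with two roof pots. Candidates for the switch are the larger one at (187,186) and the smaller at (143,150). The pot left of the shield is at (204,160), and there are lookalike pots near (96,173), (111,183) and (134,174).

```bash
python3 - <<'E'
from h import *
p,d,c,W=shot("top");X=cloud(d,c,W)
hsv=cv2.cvtColor(p,cv2.COLOR_RGB2HSV)
def P(u,v,z):print((u,v),np.round(ray(c,W,u,v,z),3),np.round(X[int(v),int(u)],3))
for q in [(187,186,.1),(143,150,.05),(232,174,.058),(320,181,.058),(347,226,.01),(370,186,.06),(373,184,.085)]:P(*q)
a=cv2.resize(p[125:250,165:405],None,fx=3.3,fy=3.3,interpolation=cv2.INTER_CUBIC)
p2,d2,c2,W2=shot("scene")
b=cv2.resize(p2[130:300,170:360],None,fx=3.3,fy=3.3,interpolation=cv2.INTER_CUBIC)
cv2.imwrite("pics/ta.png",a[:,:,::-1]);cv2.imwrite("pics/sa.png",b[:,:,::-1])
m=cv2.inRange(hsv,(3,140,90),(14,255,255));n,l,s,ct=cv2.connectedComponentsWithStats(m)
for i in range(1,n):
    if s[i,4]>5:print("orange/red",s[i],ct[i].round(1))
E
```

```text
(187, 186) [0.549 0.305 0.1  ] [0.558 0.313 0.054]
(143, 150) [0.691 0.478 0.05 ] [0.695 0.482 0.035]
(232, 174) [0.601 0.154 0.058] [0.606 0.155 0.038]
(320, 181) [ 0.577 -0.159  0.058] [ 0.578 -0.159  0.055]
(347, 226) [ 0.422 -0.259  0.01 ] [ 0.422 -0.26   0.009]
(370, 186) [ 0.559 -0.335  0.06 ] [ 0.559 -0.335  0.06 ]
(373, 184) [ 0.562 -0.338  0.085] [ 0.561 -0.337  0.088]
orange/red [370 177   7   5  10] [373.1 178.6]
orange/red [375 185   3   5   7] [376.3 187.3]
orange/red [213 220  10   6  47] [217.2 222.4]
orange/red [ 45 234  16   8  53] [ 52.4 237.7]
orange/red [406 240   4   2   6] [407.5 240.5]
```

View pics/ta.png

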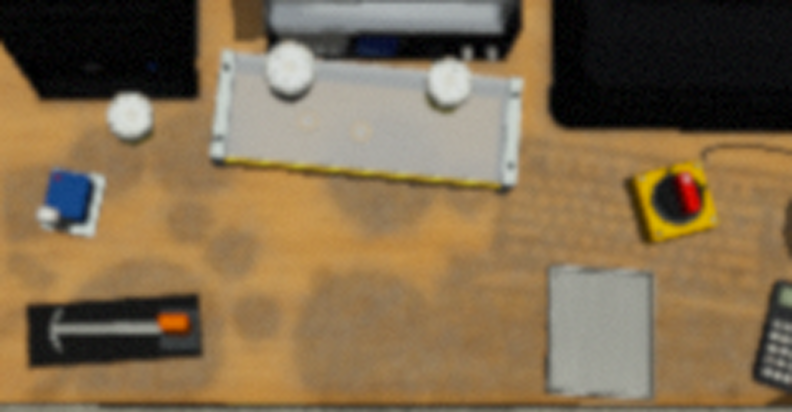

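View pics/sa.png

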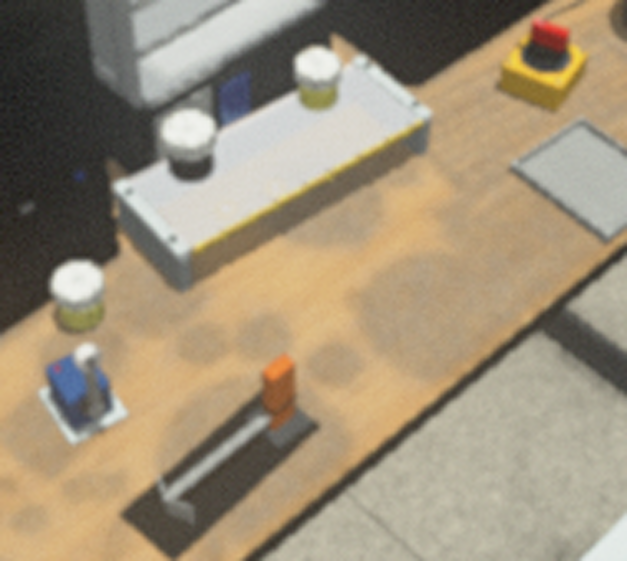

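The larger switch has its roller near top pixel (180,190). The knob bar lies roughly 20° off x. The discs are only faint through the roof, at about top pixels (258,161) and (274,164). I'll go above the knob first.

```bash
python3 -m crank '[[[8.5,3.5,2.8,0,0,0,0],[8.5,3.5,2.8,0,0,0,0],[8.5,3.5,2.8,0,0,0,0],[8.5,3.5,2.8,0,0,0,0],[8.5,3.5,2.8,0,0,0,0],[8.5,3.5,2.8,0,0,0,0],[8.5,3.5,2.8,0,0,0,0],[8.5,3.5,2.8,0,0,0,0],[8.5,0,0,0,0,0,0],[8.5,0,0,0,0,0,0]]]' 40
cat > knob.py <<'E'
from h import *
p,d,c,W=shot("wrist","w_knob.png");st()
hsv=cv2.cvtColor(p,cv2.COLOR_RGB2HSV)
X=cloud(d,c,W)
m=((hsv[...,0]<6)|(hsv[...,0]>174))&(hsv[...,1]>150)&(hsv[...,2]>60)&(X[...,2]>.077)
n,l,s,ct=cv2.connectedComponentsWithStats(m.astype(np.uint8));i=1+s[1:,4].argmax()
v,u=np.where(l==i);q=np.array([ray(c,W,a,b,.085) for a,b in zip(u,v)])[:,:2]
r=cv2.minAreaRect((q*1000).astype(np.float32));print(s[i],r,np.median(X[l==i],0))
b=cv2.boxPoints(r);print(b)
E
python3 knob.py
```

```text
clock: 1.45
position: [0.5474, -0.3412, 0.231]
ee_rot: [0.976, 0.219, -0.0, 0.0]
ft_force: [0.2, -1.2, -0.7]
grip_width: 0.993
grasp_force: 0.0
1.5 [ 0.5469 -0.3418  0.2311] [ 0.427 -0.904  0.   ] [-0.2 -0.5  0.8] 0.9942757872479498 0.0
[256 137  23  49 694] ((569.97265625, -339.68499755859375), (43.01992416381836, 14.0567626953125), 14.038568496704102) [ 0.56910254 -0.34006     0.08525585]
[[ 547.40027 -338.08432]
 [ 550.81006 -351.72122]
 [ 592.54504 -341.28568]
 [ 589.13525 -327.64877]]
```

View pics/w_knob.png

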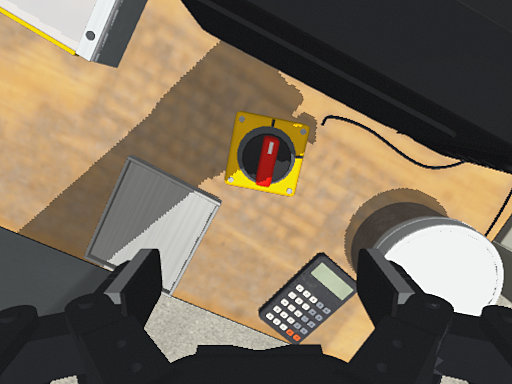

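Wrist view: the red bar at (268,160) measures 43x14 mm, centre (0.570,-0.340), yaw 14°, so it is the listed knob. Next I align and descend over it.

```bash
python3 -m crank '[[[5,1.2,0.1,-4,0,0,-5.7],[5,1.1,0.1,-4,0,0,-5.6],[5,0,0,-4,0,0,0],[5,0,0,-3,0,0,0],[5,0,0,-1.2,0,0,0],[5,0,0,0,0,0,0],[0,0,0,0,0,0,0],[0,0,0,0,0,0,0],[0,0,0,0,0,0,0],[0,0,0,0,0,0,0]]]' 60; python3 -c "
from h import *
print(manip.get_obs()['joint_pos'])"
```

```text
clock: 2.75
position: [0.5713, -0.3388, 0.0699]
ee_rot: [0.992, 0.123, 0.0, 0.0]
ft_force: [0.8, -0.7, 1.1]
grip_width: 0.146
grasp_force: 61.7
[ 0.61568981  0.54820341 -0.20260564  1.51300989  0.11854935  1.09119109
 -0.93767432]
```

```bash
python3 -m crank '[[[0,0,0,-0.5,0,0,0],[0,0,0,-0.45,0,0,0],[0,0,0,0,0,0,0],[0,0,0,0,0,0,0]]]'
```

```text
clock: 3.25
position: [0.5714, -0.3388, 0.0604]
ee_rot: [0.992, 0.123, 0.001, 0.0]
ft_force: [1.0, 0.7, 6.5]
grip_width: 0.143
grasp_force: 62.5
```

```bash
python3 -m crank '[[[0,0,0,0,0,0,-8],[0,0,0,0,0,0,-8],[0,0,0,0,0,0,-8],[0,0,0,0,0,0,-8],[0,0,0,0,0,0,-8],[0,0,0,0,0,0,-8],[0,0,0,0,0,0,-8],[0,0,0,0,0,0,-8],[0,0,0,0,0,0,-8],[0,0,0,0,0,0,-8],[0,0,0,0,0,0,-2],[0,0,0,0,0,0,0],[0,0,0,0,0,0,0]]]'; python3 -c "
from h import *
st();print(manip.get_obs()['torque'])"
```

```text
clock: 4.88
position: [0.5694, -0.3422, 0.0604]
ee_rot: [0.829, -0.559, 0.001, 0.002]
ft_force: [-4.3, -6.1, 7.2]
grip_width: 0.146
grasp_force: 62.8
4.875 [ 0.5694 -0.3422  0.0604] [-0.927 -0.374  0.003] [-4.3 -6.1  7.2] 0.14593308865274746 62.75146543979645
[-1.69904966  1.0653376   0.63804681]
```

```bash
python3 -m crank '[[[0,0,0,0.5,0,0,0],[0,0,0,0.45,0,0,0],[0,0,0,0,0,0,0],[5,0,0,0,0,0,0],[5,0,0,0,0,0,0],[5,0,0,0,0,0,0],[5,0,0,3,0,0,0],[5,0,0,4,0,0,0],[5,0,0,5,0,0,0],[5,-1,0,4,0,0,0],[5,0,0,0,0,0,0]]]'; sed -i 's/w_knob/w_knob2/' knob.py; python3 knob.py
```

```text
clock: 6.25
position: [0.5618, -0.3397, 0.2334]
ee_rot: [0.829, -0.559, 0.003, -0.0]
ft_force: [0.8, 0.0, -0.8]
grip_width: 0.584
grasp_force: 0.0
6.3 [ 0.5613 -0.339   0.2309] [-0.927 -0.376 -0.002] [ 0.1  0.6 -1. ] 0.5840704390320126 0.0
[245 157  17  47 640] ((570.0194702148438, -341.6119384765625), (13.73819637298584, 42.76287841796875), 23.573909759521484) [ 0.56959212 -0.34036547  0.08513892]
[[ 555.17255 -324.76205]
 [ 572.2747  -363.95615]
 [ 584.8664  -358.46182]
 [ 567.7642  -319.26773]]
```

Step 1 is done: the bar has turned 80.4° and its top is back at 85 mm. Now I look into the shield from the front, with the tool tilted.

```bash
python3 -m crank '[[[8.5,-1.2,3.8,0.5,0,0,7.6],[8.5,-1.2,3.8,0.5,0,0,7.6],[8.5,-1.2,3.8,0.5,0,0,7.6],[8.5,-1.2,3.8,0.5,0,0,7.6],[8.5,-1.2,3.8,0,0,0,7.6],[8.5,-1.2,3.8,0,0,0,7.6],[8.5,-1.2,3.8,0,0,0,7.6],[8.5,-1.2,3.8,0,0,0,7.6],[8.5,-1.2,3.8,0,0,0,7.6],[8.5,0,0,0,0,-9,0],[8.5,0,0,0,0,-9,0],[8.5,0,0,0,0,-9,0],[8.5,0,0,0,0,-8,0],[8.5,0,0,0,0,0,0],[8.5,0,0,0,0,0,0]]]'; python3 - <<'E'
from h import *
p,d,c,W=shot("wrist","w_sh.png");st();np.savez("w_sh.npz",p=p,d=d,W=W);print(W.round(3).tolist(),c["fx"])
p,d,c,W=shot("top");np.savez("top1.npz",p=p,d=d,W=W)
E
```

```text
clock: 8.18
position: [0.456, 0.0037, 0.2494]
ee_rot: [0.954, 0.004, 0.3, 0.001]
ft_force: [0.0, 0.8, 0.9]
grip_width: 0.994
grasp_force: 0.0
8.225 [0.4563 0.0036 0.25  ] [ 0.007 -1.     0.005] [0.2 0.2 0. ] 0.9960723454419192 0.0
[[0.007, -0.943, 0.332, 0.432], [-1.0, -0.008, -0.003, 0.003], [0.005, -0.332, -0.943, 0.405], [0.0, 0.0, 0.0, 1.0]] 329.380939238677
```

View pics/w_sh.png

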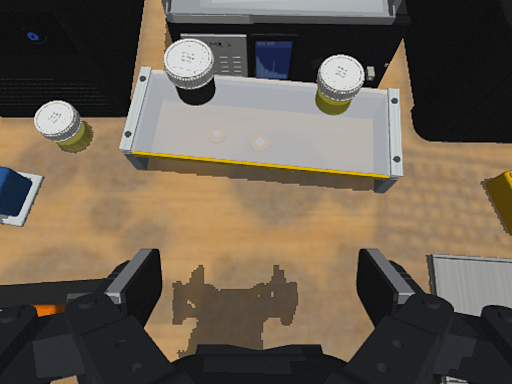

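```bash
python3 - <<'E'
from h import *
z=np.load("w_sh.npz");p,d,W=z["p"],z["d"],z["W"];c=eyes.camera_params("wrist")
t=np.load("top1.npz");ct=eyes.camera_params("top")
for a,b in[((217,134),(258,160.8)),((260,141),(274,164.4))]:
  for h in(.0035,.05,.058):print(h,ray(c,W,*a,h).round(4),ray(ct,t["W"],*b,h).round(4))
X=cloud(d,c,W);print(X[134,217],X[141,260],X[150,330])
for q in[(131,153),(389,176)]:print(q,ray(c,W,*q,.058).round(4))
k=p[85:180,120:410].astype(float);k=np.clip((k-k.mean((0,1)))*2.2+128,0,255)
k=cv2.resize(k.astype(np.uint8),None,fx=2.7,fy=2.7,interpolation=cv2.INTER_CUBIC);cv2.imwrite("pics/enh.png",k[:,:,::-1])
E
```

```text
0.0035 [0.6652 0.0609 0.0035] [0.6644 0.0607 0.0035]
0.05 [0.6382 0.0543 0.05  ] [0.6522 0.0614 0.05  ]
0.058 [0.6335 0.0531 0.058 ] [0.6501 0.0615 0.058 ]
0.0035 [0.6549 0.0013 0.0035] [0.6509 0.0011 0.0035]
0.05 [0.629  0.0016 0.05  ] [0.6391 0.0038 0.05  ]
0.058 [0.6246 0.0016 0.058 ] [0.6371 0.0042 0.058 ]
[0.6330021  0.05301509 0.05891532] [0.6248492  0.00161524 0.05754277] [ 0.61275024 -0.08057756  0.05934959]
(131, 153) [0.6073 0.1524 0.058 ]
(389, 176) [ 0.5808 -0.1464  0.058 ]
```

View pics/enh.png

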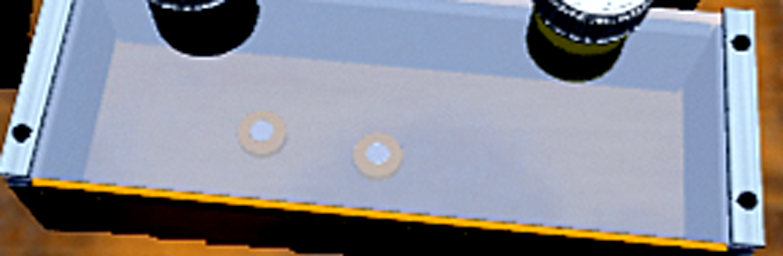

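The two rings triangulate to desk height: orange discs at (0.665,0.061) and (0.653,0.001). No blue disc is visible, so two discs are present. The shield is yawed about -5°. Now to the hook.

```bash
python3 -m crank '[[[8.5,0,0,0,0,9,0],[8.5,0,0,0,0,9,0],[8.5,0,0,0,0,9,0],[8.5,0,0,0,0,8,0],[8.5,-0.3,2,0,0,0,10.3],[8.5,-0.3,2,0,0,0,10.3],[8.5,-0.3,2,0,0,0,10.3],[8.5,-0.3,2,0,0,0,10.3],[8.5,-0.3,2,0,0,0,10.3],[8.5,-0.3,2,0,0,0,10.3],[8.5,-0.3,2,0,0,0,10.3],[8.5,-0.3,2,0,0,0,10.3],[8.5,-0.3,2,0,0,0,10.3],[8.5,0,0,0,0,0,0],[8.5,0,0,0,0,0,0]]]'
cat > hook.py <<'E'
from h import *
import sys
p,d,c,W=shot("wrist",sys.argv[1]);st()
hsv=cv2.cvtColor(p,cv2.COLOR_RGB2HSV);X=cloud(d,c,W)
m=(hsv[...,0]>3)&(hsv[...,0]<16)&(hsv[...,1]>170)&(hsv[...,2]>90)&(X[...,2]>.078)
n,l,s,ct=cv2.connectedComponentsWithStats(m.astype(np.uint8));i=1+s[1:,4].argmax()
zt=np.median(X[l==i][:,2]);v,u=np.where(l==i);q=np.array([ray(c,W,a,b,zt) for a,b in zip(u,v)])[:,:2]
print("grip",s[i],cv2.minAreaRect((q*1000).astype(np.float32)),zt)
m=((hsv[...,2]<60)&(abs(X[...,2]-.003)<.008)&(X[...,1]>.05)).astype(np.uint8)
n,l,s,ct=cv2.connectedComponentsWithStats(m);i=1+s[1:,4].argmax()
v,u=np.where(l==i);q=np.array([ray(c,W,a,b,.003) for a,b in zip(u,v)])[:,:2]
r=cv2.minAreaRect((q*1000).astype(np.float32));print("mat",s[i],r)
E
python3 hook.py w_hook.png
```

```text
clock: 10.15
position: [0.4293, 0.1826, 0.249]
ee_rot: [0.689, 0.725, -0.0, 0.001]
ft_force: [-0.7, -0.6, -0.3]
grip_width: 0.992
grasp_force: 0.0
10.2 [0.4292 0.1824 0.2489] [0.999 0.051 0.   ] [-0.3  0.2 -0.4] 0.9961012447696107 0.0
grip [251 143  17  33 515] ((430.1864013671875, 201.8273162841797), (14.705060005187988, 29.595102310180664), 2.5249764919281006) 0.0904801049011636
mat [ 227    0   66  168 7438] ((428.89129638671875, 267.3802185058594), (68.97769165039062, 178.39730834960938), 4.050067901611328)
```

View pics/w_hook.png

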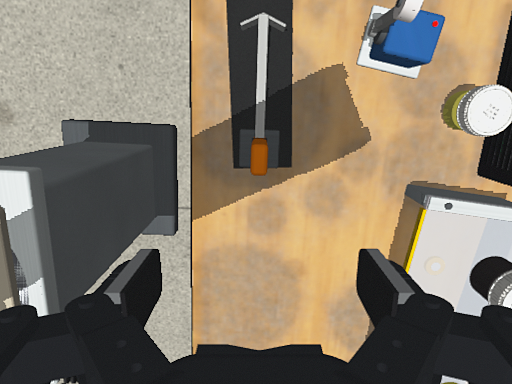

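Hook view: grip at (259,157) is (0.430,0.202), hook yaw ~92.5°. The mat centre is about (0.4285,0.273), yaw 94°.

```bash
python3 -m crank '[[[8.5,0.1,2,-4,0,0,0],[8.5,0,0,-5,0,0,0],[8.5,0,0,-5,0,0,0],[8.5,0,0,-5.3,0,0,0],[8.5,0,0,0,0,0,0],[0,0,0,0,0,0,0],[0,0,0,0,0,0,0],[0,0,0,0,0,0,0],[0,0,0,0,0,0,0],[0,0,0,0,0,0,0],[0,0,0,0,0,0,0]]]' 100
python3 -m crank '[[[0,0,0,1,0,0,0],[0,0,0,2,0,0,0],[0,0,0,2,0,0,0],[0,0,0,0,0,0,0]]]'; python3 -c "
from h import *
shot('wrist','w_held.png');st()"
```

```text
clock: 11.58
position: [0.4301, 0.2035, 0.0563]
ee_rot: [0.687, 0.726, -0.0, 0.001]
ft_force: [-1.5, -1.2, 7.0]
grip_width: 0.172
grasp_force: 98.7
clock: 12.08
position: [0.4305, 0.2037, 0.107]
ee_rot: [0.687, 0.726, 0.001, 0.001]
ft_force: [-0.5, 0.5, -2.4]
grip_width: 0.173
grasp_force: 97.6
12.125 [0.4299 0.2033 0.1059] [0.998 0.055 0.001] [ 0.1 -0.1 -1.6] 0.1726015651472356 97.58379220962524
```

View pics/w_held.png

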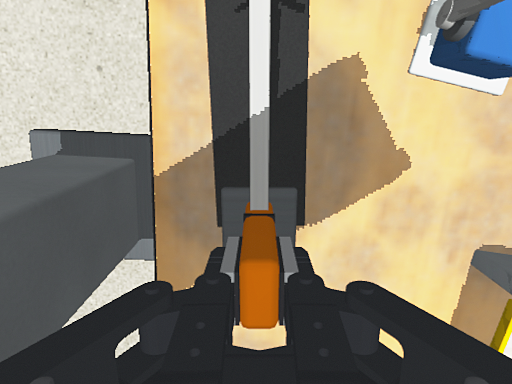

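```bash
python3 -m crank '[[[0,0.2,-4,0,0,0,0],[0,0.2,-4,0,0,0,0],[0,0.2,-4.2,0,0,0,0],[0,0,0,0,0,0,-9.8],[0,0,0,0,0,0,-9.8],[0,0,0,0,0,0,-9.8],[0,0,0,0,0,0,-9.8],[0,0,0,0,0,0,-9.8],[0,0,0,0,0,0,-9.8],[0,0,0,0,0,0,-9.8],[0,0,0,0,0,0,-9.8],[0,0,0,0,0,0,-9.8],[0,0,0,0,0,0,-9.8],[0,0,0,-3.7,0,0,0],[0,0,0,0,0,0,0],[0,0,0,0,0,0,0]]]'; python3 -c "
from h import *
p,d,c,W=shot('wrist','w_pre.png');st();np.savez('pre.npz',p=p,W=W)
from numpy import *
o=manip.get_obs();P=o['position'];y=R.from_quat(o['ee_rot']).as_matrix()[:,1];h=array([-y[1],y[0],0]);print(h)
print('disc pix',pix(c,W,[.665,.061,.0035]),pix(c,W,[.653,.001,.0035]),'tip',pix(c,W,[*(P+.135*h)[:2],.04]))"
```

```text
clock: 14.12
position: [0.4356, 0.0813, 0.0689]
ee_rot: [0.999, -0.042, -0.001, 0.0]
ft_force: [0.2, -0.2, -1.0]
grip_width: 0.177
grasp_force: 99.4
14.175 [0.4361 0.0814 0.0694] [-0.084 -0.996 -0.   ] [ 0.4 -0.4 -1.6] 0.17249267781640804 99.39260959625244
[ 0.99646586 -0.08399859  0.        ]
disc pix (np.float64(259.2691273382073), np.float64(-244.56432236188175)) (np.float64(385.32581974360187), np.float64(-225.5575290468148)) tip (np.float64(256.88190283979424), np.float64(-47.38628236716818))
```

View pics/w_pre.png

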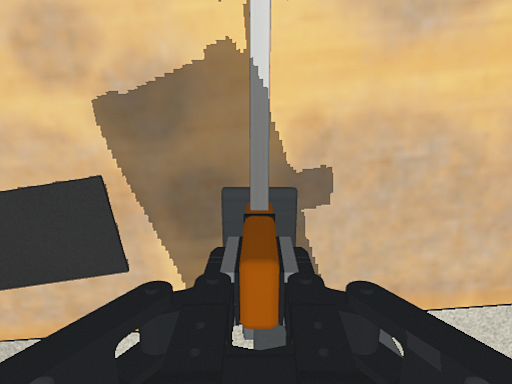

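The shaft at x≈258 px lines up with disc A's projected column at 259. Inserting over the disc, lowering, then checking with the top camera.

```bash
python3 -m crank '[[[0,3,-0.26,0,0,0,0],[0,3,-0.26,0,0,0,0],[0,3,-0.26,0,0,0,0],[0,3,-0.27,0,0,0,0],[0,0,0,0,0,0,0],[0,0,0,-0.8,0,0,0],[0,0,0,-0.6,0,0,0],[0,0,0,0,0,0,0]]]' 
python3 -m crank '[[[0,-1.5,0.13,0,0,0,0],[0,-1.5,0.13,0,0,0,0],[0,-1.5,0.13,0,0,0,0],[0,-1.5,0.13,0,0,0,0],[0,-1.5,0.13,0,0,0,0],[0,-1.5,0.13,0,0,0,0],[0,-1.5,0.13,0,0,0,0],[0,-1.5,0.13,0,0,0,0],[0,-0.8,0.07,0,0,0,0],[0,0,0,0,0,0,0],[0,0,0,0,0,0,0]]]'
python3 - <<'E'
from h import *
st()
p,d,c,W=shot("top");np.savez("top2.npz",p=p,d=d,W=W);a=cv2.resize(p[125:250,165:345],None,fx=4.4,fy=4.4,interpolation=cv2.INTER_CUBIC);cv2.imwrite("pics/t2.png",a[:,:,::-1])
E
```

```text
clock: 15.18
position: [0.5548, 0.0708, 0.0541]
ee_rot: [0.999, -0.042, -0.001, 0.0]
ft_force: [-0.3, -0.3, -1.3]
grip_width: 0.174
grasp_force: 99.7
clock: 16.55
position: [0.4281, 0.0819, 0.0547]
ee_rot: [0.999, -0.042, -0.001, -0.0]
ft_force: [-0.8, 0.5, -0.8]
grip_width: 0.172
grasp_force: 99.6
16.55 [0.4281 0.0819 0.0547] [-0.084 -0.996 -0.   ] [-0.8  0.5 -0.8] 0.17209689087539254 99.62812185287476
```

View pics/t2.png

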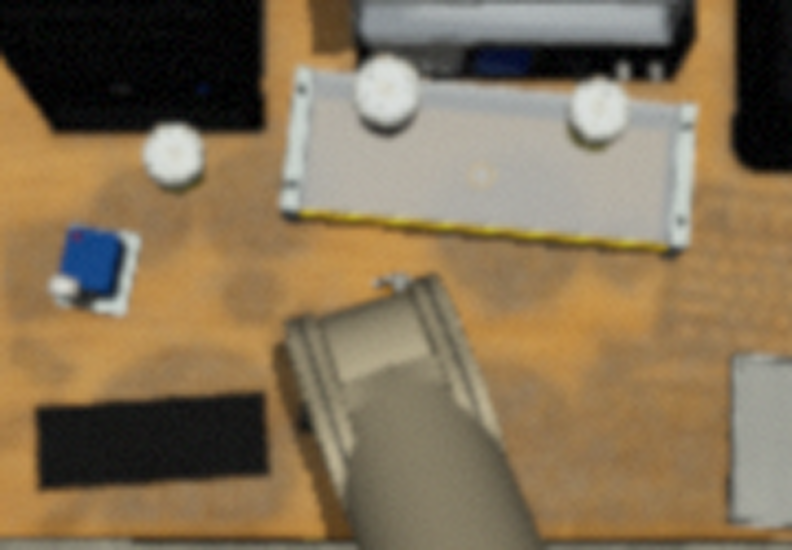

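Disc A's ring is gone from under the roof and only disc C remains, at crop (481,175). Repeating for C.

```bash
python3 -m crank '[[[0,0,0,1.4,0,0,0],[0,0,0,0,0,0,0],[0,0,-3.1,0,0,0,0],[0,0,-3.1,0,0,0,0],[0,2.9,-0.25,0,0,0,0],[0,2.9,-0.25,0,0,0,0],[0,2.9,-0.25,0,0,0,0],[0,3,-0.25,0,0,0,0],[0,0,0,0,0,0,0],[0,0,0,-0.8,0,0,0],[0,0,0,-0.6,0,0,0],[0,0,0,0,0,0,0]]]' 
python3 -m crank '[[[0,-1.5,0.13,0,0,0,0],[0,-1.5,0.13,0,0,0,0],[0,-1.5,0.13,0,0,0,0],[0,-1.5,0.13,0,0,0,0],[0,-1.5,0.13,0,0,0,0],[0,-1.5,0.13,0,0,0,0],[0,-1.5,0.13,0,0,0,0],[0,-1.3,0.13,0,0,0,0],[0,0,0,0,0,0,0],[0,0,0,0,0,0,0]]]'
python3 - <<'E'
from h import *
st()
p,d,c,W=shot("top");np.savez("top3.npz",p=p,d=d,W=W);a=cv2.resize(p[125:250,165:345],None,fx=4.4,fy=4.4,interpolation=cv2.INTER_CUBIC);cv2.imwrite("pics/t3.png",a[:,:,::-1])
t=np.load("top2.npz")["p"].astype(int);q=p.astype(int)
print("ring px now/before",[ (x[160:169,269:280].std((0,1))).round(1).tolist() for x in(q,t)])
E
```

```text
clock: 18.1
position: [0.5439, 0.0099, 0.0541]
ee_rot: [0.999, -0.042, -0.001, 0.0]
ft_force: [0.2, -0.2, -1.5]
grip_width: 0.172
grasp_force: 99.7
clock: 19.35
position: [0.4272, 0.0203, 0.0548]
ee_rot: [0.999, -0.042, -0.0, -0.0]
ft_force: [0.7, -0.3, -1.6]
grip_width: 0.172
grasp_force: 99.4
19.35 [0.4272 0.0203 0.0548] [-0.084 -0.996 -0.   ] [ 0.7 -0.3 -1.6] 0.17247473327650648 99.36318755149841
ring px now/before [[2.3, 1.5, 1.2], [4.2, 3.0, 4.1]]
```

```bash
python3 -m crank '[[[0,0,0,2.5,0,0,0],[0,0,0,2.5,0,0,0],[0,0,0,0,0,0,9.8],[0,0,0,0,0,0,9.8],[0,0,0,0,0,0,9.8],[0,0,0,0,0,0,9.8],[0,0,0,0,0,0,9.8],[0,0,0,0,0,0,9.8],[0,0,0,0,0,0,9.8],[0,0,0,0,0,0,9.8],[0,0,0,0,0,0,9.8],[0,0,0,0,0,0,9.8],[0,0.1,4.5,0,0,0,0],[0,0.1,4.5,0,0,0,0],[0,0.1,4.7,0,0,0,0],[0,0,4.5,0,0,0,0],[0,0,0,-2,0,0,0],[0,0,0,0,0,0,0],[0,0,0,0,0,0,0]]]'; python3 -c "
from h import *
shot('wrist','w_ret.png');st()"
```

```text
clock: 21.78
position: [0.4301, 0.2019, 0.085]
ee_rot: [0.688, 0.726, -0.001, 0.001]
ft_force: [0.4, -1.3, -0.1]
grip_width: 0.174
grasp_force: 99.3
21.825 [0.4303 0.2018 0.0852] [0.999 0.054 0.001] [-0.1  0.  -0.7] 0.1757782074136112 99.3263053894043
```

View pics/w_ret.png

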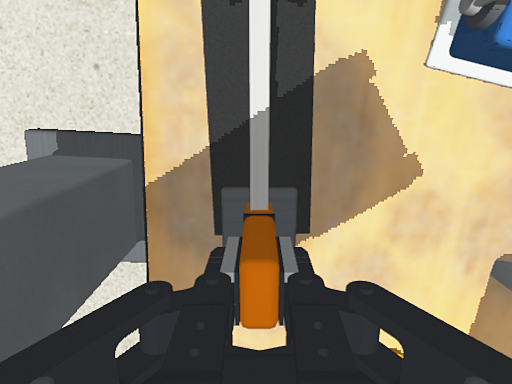

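```bash
python3 -m crank '[[[0,0,0.9,-1,0,0,0],[0,0,0,-1.4,0,0,0],[0,0,0,-0.5,0,0,0],[0,0,0,0,0,0,0],[4,0,0,0,0,0,0],[5,0,0,0,0,0,0],[6,0,0,0,0,0,0],[6,0,0,5,0,0,0],[6,0,0,6,0,0,0],[8.5,0,0,6,0,0,0],[8.5,0,-2,0,0,0,0],[8.5,0,0,0,0,0,0]]]'; python3 hook.py w_hook2.png
```

```text
clock: 23.32
position: [0.43, 0.1902, 0.2257]
ee_rot: [0.688, 0.726, -0.0, 0.001]
ft_force: [-0.1, 0.3, -0.1]
grip_width: 0.998
grasp_force: 0.0
23.375 [0.4296 0.191  0.2252] [ 0.999  0.054 -0.   ] [-0.6  1.1 -0.7] 0.995694840310418 0.0
grip [250 145  18  36 616] ((430.4712219238281, 209.99954223632812), (14.628070831298828, 30.0344181060791), 3.0118556022644043) 0.0904796386461694
mat [ 224    0   70  178 8106] ((428.85113525390625, 268.051513671875), (69.18415069580078, 179.18016052246094), 4.127802848815918)
```

View pics/w_hook2.png

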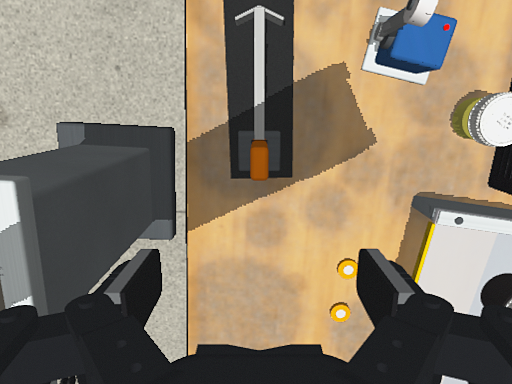

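Hook is standing on the mat (grip at (259,160)). Both discs are in the open at (347,269) and (340,313). Moving over them.

```bash
python3 -m crank '[[[8.5,0.7,-1.5,0,0,0,-9.5],[8.5,0.7,-1.5,0,0,0,-9.5],[8.5,0.7,-1.5,0,0,0,-9.5],[8.5,0.7,-1.5,0,0,0,-9.5],[8.5,0.7,-1.5,0,0,0,-9.5],[8.5,0.7,-1.5,0,0,0,-9.5],[8.5,0.7,-1.5,0,0,0,-9.5],[8.5,0.7,-1.5,0,0,0,-9.5],[8.5,0.7,-1.5,0,0,0,-9.5],[8.5,0.7,-1.5,0,0,0,-9.5],[8.5,0,0,0,0,0,0],[8.5,0,0,0,0,0,0]]]'
cat > disc.py <<'E'
from h import *
import sys
p,d,c,W=shot("wrist",sys.argv[1]);st();P=manip.get_obs()["position"]
hsv=cv2.cvtColor(p,cv2.COLOR_RGB2HSV)
m=(hsv[...,0]>8)&(hsv[...,0]<24)&(hsv[...,1]>200)&(hsv[...,2]>150)
cs,_=cv2.findContours(m.astype(np.uint8),cv2.RETR_EXTERNAL,cv2.CHAIN_APPROX_NONE)
for k in cs:
    if cv2.contourArea(k)>80:
        q=np.array([ray(c,W,*x[0],.007) for x in k])[:,:2]*1000
        e=cv2.minEnclosingCircle(q.astype(np.float32));g=np.array(e[0])/10
        print(cv2.boundingRect(k),"cm",g.round(2),"r",round(e[1],1),"delta",(g-P[:2]*100).round(2))
E
python3 disc.py d1.png
```

```text
clock: 24.88
position: [0.4993, 0.0425, 0.225]
ee_rot: [1.0, -0.014, -0.001, -0.0]
ft_force: [-0.5, -0.2, -0.2]
grip_width: 0.993
grasp_force: 0.0
24.925 [0.4993 0.0425 0.2252] [-0.028 -1.    -0.   ] [-0.2  0.2 -0.1] 0.9942949872260807 0.0
(66, 256, 32, 16) cm [39.08 25.8 ] r 19.0 delta [-10.85  21.56]
(277, 116, 23, 14) cm [54.6   0.91] r 11.9 delta [ 4.67 -3.33]
```

View pics/d1.png

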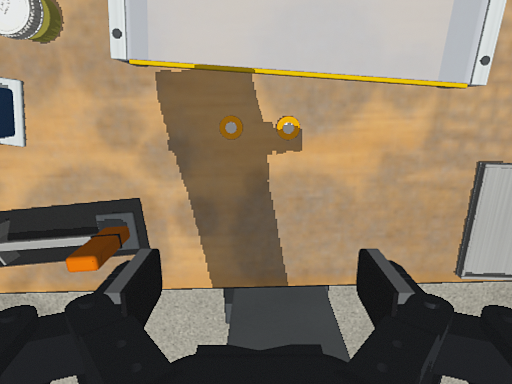

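View: disc A at (231,127) lies in the arm's shadow and disc C at (288,127) is partly in it. That was my last picture, so everything from here is numeric.

```bash
sed -i 's/(hsv\[...,1\]>200)&(hsv\[...,2\]>150)/(hsv[...,1]>215)\&(hsv[...,2]>90)/' disc.py; python3 disc.py d2.png; python3 - <<'E'
from h import *
o=manip.get_obs();p,d,c,W=shot("wrist")
for q in[(231,127),(288.5,127)]:
    r=ray(c,W,*q,.007);print((r[:2]*100).round(2),((r-o["position"])[:2]*100).round(2))
t,dt,ct,Wt=shot("top");X=cloud(dt,ct,Wt)
# tray from saved first frame and switch roller
t=np.load("top0.npz");X=cloud(t["d"],ct,Wt);p=t["p"];hsv=cv2.cvtColor(p,cv2.COLOR_RGB2HSV)
m=((hsv[...,1]<60)&(X[...,0]>.33)&(X[...,0]<.51)&(X[...,1]>-.34)&(X[...,1]<-.18)&(hsv[...,2]>90)).astype(np.uint8)
n,l,s,_=cv2.connectedComponentsWithStats(m);i=1+s[1:,4].argmax();v,u=np.where(l==i)
q=np.array([ray(ct,Wt,a,b,.013)[:2]*1000 for a,b in zip(u,v)]);print("tray",cv2.minAreaRect(q.astype(np.float32)))
m=(X[...,2]>.095)&(X[...,0]>.48)&(X[...,0]<.62)&(X[...,1]>.25)&(X[...,1]<.38)
print("roller top",np.argwhere(m)[:,::-1].mean(0),X[m].mean(0),X[m].min(0),X[m].max(0))
E
```

```text
24.975 [0.4994 0.0424 0.2253] [-0.028 -1.    -0.   ] [0.2 0.1 0.2] 0.9904712846788959 0.0
(66, 236, 54, 36) cm [40.37 24.34] r 37.8 delta [-9.57 20.11]
(98, 227, 30, 8) cm [43.19 21.49] r 17.8 delta [-6.75 17.26]
(277, 116, 23, 24) cm [54.49  0.93] r 12.2 delta [ 4.56 -3.31]
(220, 116, 22, 23) cm [54.72  7.05] r 12.1 delta [4.78 2.81]
[54.73  7.01] [4.79 2.77]
[54.55  0.84] [ 4.61 -3.4 ]
tray ((425.8526916503906, -256.59423828125), (112.387939453125, 140.68109130859375), 87.01776123046875)
roller top [179.1        190.06666667] [0.52985393 0.32625816 0.12615679] [0.52353694 0.31708418 0.11894853] [0.53760324 0.33755516 0.13548541]
```

```bash
python3 -m crank '[[[4.5,2.4,1.4,-4,0,0,0],[4.5,2.4,1.4,-5,0,0,0],[4.5,0,0,-5,0,0,0],[4.5,0,0,-5,0,0,0],[4.5,0,0,-2,0,0,0],[4.5,0,0,-1,0,0,0],[4.5,0,0,-0.4,0,0,0],[4.5,0,0,0,0,0,0]]]' 40;  python3 -m crank '[[[0,0,0,0,0,0,0],[0,0,0,0,0,0,0],[0,0,0,0,0,0,0],[0,0,0,0,0,0,0],[0,0,0,0,0,0,0]]]'
```

```text
clock: 26.08
position: [0.5482, 0.0695, 0.0023]
ee_rot: [1.0, -0.016, -0.0, -0.0]
ft_force: [0.9, -0.1, 0.4]
grip_width: 0.522
grasp_force: 0.0
clock: 26.7
position: [0.5484, 0.0694, 0.0027]
ee_rot: [1.0, -0.016, -0.0, -0.0]
ft_force: [-0.5, -0.8, 5.4]
grip_width: 0.26
grasp_force: 38.9
```

```bash
python3 -m crank '[[[0,0,0,2,0,0,0],[0,0,0,4,0,0,0],[0,0,0,3,0,0,0],[0,-1.3,-4.6,0,0,0,0],[0,-1.3,-4.6,0,0,0,0],[0,-1.3,-4.6,0,0,0,0],[0,-1.3,-4.6,0,0,0,0],[0,-1.3,-4.6,0,0,0,0],[0,-1.3,-4.6,0,0,0,0],[0,-1.3,-4.7,0,0,0,0],[0,0,0,0,0,0,0],[0,0,0,0,0,0,0]]]'; python3 -m crank '[[[0,0,0,-4,0,0,0],[0,0,0,-3.5,0,0,0],[0,0,0,-0.6,0,0,0],[0,0,0,-0.35,0,0,0],[0,0,0,0,0,0,0]]]'
```

```text
clock: 28.2
position: [0.457, -0.2532, 0.0919]
ee_rot: [1.0, -0.016, -0.001, -0.0]
ft_force: [0.3, -0.1, -0.2]
grip_width: 0.257
grasp_force: 39.2
clock: 28.82
position: [0.4576, -0.2537, 0.0082]
ee_rot: [1.0, -0.016, -0.0, 0.0]
ft_force: [-0.4, -0.7, -0.3]
grip_width: 0.255
grasp_force: 39.3
```

```bash
python3 -m crank '[[[0,0,0,-0.1,0,0,0],[3,0,0,0,0,0,0],[4,0,0,0,0,0,0],[4,0,0,0,0,0,0],[4,0,0,4,0,0,0],[4,0,0,5,0,0,0],[4.5,1.46,4.4,2,0,0,0],[4.5,1.46,4.4,2,0,0,0],[4.5,1.46,4.4,2,0,0,0],[4.5,1.46,4.4,2,0,0,0],[4.5,1.46,4.4,2,0,0,0],[4.5,0,0,2,0,0,0],[4.5,0,0,0,0,0,0],[4.5,0,0,0,0,0,0]]]'; python3 disc.py d3.png
```

```text
clock: 30.58
position: [0.5292, -0.0344, 0.2152]
ee_rot: [1.0, -0.017, -0.001, 0.0]
ft_force: [-0.6, -0.4, -0.7]
grip_width: 0.529
grasp_force: 0.0
30.625 [ 0.5291 -0.0344  0.2151] [-0.033 -0.999  0.   ] [ 0.4 -0.3  0.5] 0.5269758253331828 0.0
(0, 269, 48, 40) cm [39.63 25.3 ] r 41.5 delta [-13.28  28.74]
(29, 257, 33, 10) cm [43.11 21.82] r 20.5 delta [-9.8  25.26]
(444, 219, 23, 21) cm [ 45.51 -25.58] r 12.7 delta [ -7.4  -22.13]
(207, 148, 22, 22) cm [54.51  0.87] r 12.2 delta [1.6  4.31]
```

Disc A is in the tray at (45.5,-25.6) cm. Picking C.

```bash
python3 -m crank '[[[4.5,0.8,2.15,-4,0,0,0],[4.5,0.8,2.15,-5,0,0,0],[4.5,0,0,-5,0,0,0],[4.5,0,0,-5,0,0,0],[4.5,0,0,-1.5,0,0,0],[4.5,0,0,-0.7,0,0,0],[4.5,0,0,0,0,0,0],[0,0,0,0,0,0,0],[0,0,0,0,0,0,0],[0,0,0,0,0,0,0],[0,0,0,0,0,0,0],[0,0,0,0,0,0,0]]]' 40; python3 -m crank '[[[0,0,0,2,0,0,0],[0,0,0,4,0,0,0],[0,0,0,3,0,0,0],[0,-2.5,-4.4,0,0,0,0],[0,-2.5,-4.4,0,0,0,0],[0,-2.5,-4.4,0,0,0,0],[0,-2.5,-4.4,0,0,0,0],[0,-2.4,-4.4,0,0,0,0],[0,-2.4,-4.4,0,0,0,0],[0,0,0,0,0,0,0],[0,0,0,0,0,0,0]]]'
```

```text
clock: 32.12
position: [0.5479, 0.0094, 0.0065]
ee_rot: [1.0, -0.016, 0.002, -0.0]
ft_force: [-0.0, -1.1, 10.3]
grip_width: 0.004
grasp_force: 5.0
clock: 33.5
position: [0.3983, -0.2543, 0.0947]
ee_rot: [1.0, -0.016, -0.0, 0.0]
ft_force: [0.3, -0.1, -0.4]
grip_width: 0.0
grasp_force: 0.0
```

Missed: the fingers closed over the disc. Going back to look again.

```bash
python3 -m crank '[[[4.5,2.2,4,2,0,0,0],[4.5,2.2,4,2,0,0,0],[4.5,2.2,4,2,0,0,0],[4.5,2.2,4,2,0,0,0],[4.5,2.2,4,2,0,0,0],[4.5,2,4,2,0,0,0],[4.5,0,0,0,0,0,0],[4.5,0,0,0,0,0,0]]]'; python3 disc.py d4.png
```

```text
clock: 34.5
position: [0.5274, -0.0141, 0.2139]
ee_rot: [1.0, -0.015, -0.001, 0.0]
ft_force: [-0.6, -0.7, -1.4]
grip_width: 0.529
grasp_force: 0.0
34.55 [ 0.5271 -0.0149  0.2136] [-0.032 -0.999  0.   ] [-0.3 -0.6 -0.2] 0.5281128211732375 0.0
(0, 242, 38, 38) cm [43.07 26.94] r 33.9 delta [-9.64 28.43]
(18, 232, 35, 8) cm [46.15 24.2 ] r 20.3 delta [-6.56 25.69]
(463, 218, 22, 21) cm [ 45.51 -25.61] r 12.6 delta [ -7.2  -24.12]
(226, 146, 22, 23) cm [54.49  0.78] r 12.2 delta [1.78 2.27]
```

```bash
python3 -m crank '[[[4.5,0.9,1.1,-4,0,0,0],[4.5,0.85,1.15,-5,0,0,0],[4.5,0,0,-5,0,0,0],[4.5,0,0,-5,0,0,0],[4.5,0,0,-1.5,0,0,0],[4.5,0,0,-0.7,0,0,0],[4.5,0,0,0,0,0,0],[4.5,0,0,0,0,0,0]]]' 40; python3 disc.py d5.png
```

```text
clock: 35.55
position: [0.5463, 0.0077, 0.0037]
ee_rot: [1.0, -0.016, 0.0, 0.0]
ft_force: [0.3, 0.5, 0.8]
grip_width: 0.525
grasp_force: 0.0
35.6 [0.5462 0.0078 0.0035] [-0.032 -0.999  0.   ] [ 0.3 -0.5  0.9] 0.5262262444681004 0.0
(230, 235, 53, 52) cm [54.63  0.84] r 13.1 delta [0.01 0.06]
```

```bash
python3 -m crank '[[[4.5,0,0,-0.2,0,0,0],[4.5,0,0,0,0,0,0],[0,0,0,0,0,0,0],[0,0,0,0,0,0,0],[0,0,0,0,0,0,0],[0,0,0,0,0,0,0],[0,0,0,0,0,0,0]]]' 30
```

```text
clock: 36.48
position: [0.5453, 0.0078, 0.0003]
ee_rot: [1.0, -0.016, -0.001, 0.0]
ft_force: [-1.5, -0.5, 5.7]
grip_width: 0.271
grasp_force: 29.5
```

```bash
python3 -m crank '[[[0,0,0,2,0,0,0],[0,0,0,4,0,0,0],[0,0,0,3,0,0,0],[0,-2.5,-4.4,0,0,0,0],[0,-2.5,-4.4,0,0,0,0],[0,-2.5,-4.4,0,0,0,0],[0,-2.5,-4.4,0,0,0,0],[0,-2.4,-4.4,0,0,0,0],[0,-2.4,-4.4,0,0,0,0],[0,0,0,0,0,0,0],[0,0,0,0,0,0,0]]]' 40; python3 -m crank '[[[0,0,0,-4,0,0,0],[0,0,0,-3.5,0,0,0],[0,0,0,-0.6,0,0,0],[0,0,0,-0.3,0,0,0],[0,0,0,0,0,0,0],[0,0,0,0,0,0,0]]]'
```

```text
clock: 37.85
position: [0.3974, -0.2556, 0.0899]
ee_rot: [1.0, -0.016, -0.001, -0.0]
ft_force: [-0.2, -0.5, 0.1]
grip_width: 0.262
grasp_force: 39.3
clock: 38.6
position: [0.3979, -0.2565, 0.0071]
ee_rot: [1.0, -0.016, -0.0, 0.0]
ft_force: [-0.1, 0.1, 0.1]
grip_width: 0.27
grasp_force: 39.3
```

```bash
python3 -m crank '[[[0,0,0,-0.2,0,0,0],[0,0,0,0,0,0,0],[3,0,0,0,0,0,0],[4,0,0,0,0,0,0],[4,0,0,0,0,0,0],[4,0,0,4,0,0,0],[4,0,0,5,0,0,0],[8.5,0.5,2,5,0,0,0],[8.5,0.5,4,3,0,0,0],[8.5,0.5,4,3,0,0,0],[8.5,0.5,5,0,0,0,0],[8.5,0,5,0,0,0,0],[8.5,0,5,0,0,0,0],[8.5,0,0,0,0,0,0],[8.5,0,0,0,0,0,0]]]'; python3 disc.py d6.png; python3 - <<'E'
from h import *
p,d,c,W=shot("top");X=cloud(d,c,W);hsv=cv2.cvtColor(p,cv2.COLOR_RGB2HSV)
m=cv2.inRange(hsv,(3,150,90),(16,255,255));n,l,s,ct=cv2.connectedComponentsWithStats(m)
for i in range(1,n):
    if s[i,4]>5:print("orange",s[i],ct[i].round(1),ray(c,W,*ct[i],.09).round(3))
m=((X[...,2]>.06)&(X[...,0]>.3)&(X[...,0]<.5)&(X[...,1]>.12)&(X[...,1]<.4))
print("tall",m.sum(),X[m].mean(0) if m.any() else 0)
E
```

```text
clock: 40.48
position: [0.4171, -0.0068, 0.204]
ee_rot: [1.0, -0.016, -0.001, 0.0]
ft_force: [0.4, 0.6, -0.1]
grip_width: 0.994
grasp_force: 0.0
40.525 [ 0.4171 -0.0073  0.204 ] [-0.033 -0.999  0.   ] [ 0.3 -0.4  0.9] 0.9954254854796034 0.0
(484, 174, 25, 23) cm [ 39.68 -25.79] r 13.3 delta [ -2.03 -25.07]
(0, 136, 15, 19) cm [45.54 25.08] r 11.4 delta [ 3.83 25.8 ]
(0, 133, 35, 16) cm [46.09 23.75] r 17.2 delta [ 4.38 24.47]
(491, 117, 21, 25) cm [ 45.51 -25.44] r 13.1 delta [  3.8  -24.71]
orange [231  71   7  11  32] [234.   76.2] [0.961 0.15  0.09 ]
orange [232  83   7  15  33] [234.9  89.8] [0.908 0.146 0.09 ]
orange [437 108   1   6   6] [437.  110.5] [ 0.832 -0.584  0.09 ]
orange [234 119   8  15  39] [237.2 126.6] [0.767 0.136 0.09 ]
orange [438 121   3   6   9] [438.4 123.8] [ 0.782 -0.584  0.09 ]
orange [441 142   2   6   8] [441.5 144.2] [ 0.705 -0.588  0.09 ]
orange [374 179   6   2   6] [376.5 179.5] [ 0.577 -0.35   0.09 ]
orange [377 181   4   4   8] [378.5 182.2] [ 0.567 -0.356  0.09 ]
orange [249 199  11   9  20] [254.9 202. ] [0.496 0.072 0.09 ]
orange [ 85 201   4   3   6] [ 86.5 202.2] [0.493 0.647 0.09 ]
orange [264 202   3   4   6] [265.2 203.2] [0.492 0.037 0.09 ]
orange [204 211   9   6  49] [208.1 213.4] [0.456 0.232 0.09 ]
orange [ 44 233  19  10  90] [ 52.7 237.7] [0.373 0.749 0.09 ]
orange [406 240   6   3  10] [408.5 240.9] [ 0.366 -0.445  0.09 ]
orange [215 244   8   3  13] [218.1 245.5] [0.348 0.195 0.09 ]
orange [372 244   8   4  11] [375.5 246.2] [ 0.348 -0.332  0.09 ]
orange [381 244   9   4  15] [385.4 245.8] [ 0.349 -0.366  0.09 ]
orange [392 244   4   4   7] [393.1 245.7] [ 0.35  -0.392  0.09 ]
orange [416 245   4   3   6] [417.7 245.7] [ 0.35  -0.475  0.09 ]
tall 51 [0.45501813 0.23072363 0.08802726]
```

The hook has been knocked to about (0.455,0.231). Both discs are in the tray. I'll reseat the hook.

```bash
python3 -m crank '[[[8.5,0.3,2,0.4,0,0,9.5],[8.5,0.3,2,0.4,0,0,9.5],[8.5,0.3,2,0.4,0,0,9.5],[8.5,0.3,2,0.4,0,0,9.5],[8.5,0.3,2,0.4,0,0,9.5],[8.5,0.3,2,0.4,0,0,9.5],[8.5,0.3,2,0.4,0,0,9.5],[8.5,0.3,2,0.4,0,0,9.5],[8.5,0.3,2,0.4,0,0,9.5],[8.5,0.3,2,0.4,0,0,9.5],[8.5,0,0,0,0,0,0],[8.5,0,0,0,0,0,0]]]'; python3 hook.py w_hook3.png
python3 - <<'E'
from h import *
p,d,c,W=shot("wrist");X=cloud(d,c,W)
# shaft points: height 15..40mm near hook
m=(X[...,2]>.016)&(X[...,2]<.036)&(X[...,1]>.24)&(X[...,1]<.36)&(X[...,0]>.40)&(X[...,0]<.49)
q=X[m][:,:2];print(m.sum(),q.mean(0),cv2.fitLine(q.astype(np.float32),cv2.DIST_HUBER,0,.01,.01).ravel())
for y in np.arange(.24,.36,.02):
    k=m&(abs(X[...,1]-y)<.006)
    if k.any():print(y.round(2),np.median(X[k][:,0]).round(4),np.median(X[k][:,2]).round(4),k.sum())
E
```

```text
clock: 42.08
position: [0.4474, 0.1924, 0.2437]
ee_rot: [0.689, 0.725, -0.001, 0.001]
ft_force: [0.0, 0.1, -0.3]
grip_width: 0.993
grasp_force: 0.0
42.125 [0.4474 0.1924 0.2438] [ 0.999  0.051 -0.   ] [ 0.1 -0.9 -1.2] 0.993899643808169 0.0
grip [264 120  20  34 577] ((459.79180908203125, 232.92710876464844), (29.44023323059082, 15.890950202941895), 86.75047302246094) 0.09061008148282157
mat [ 209    0   67  176 9651] ((428.7268371582031, 271.1444396972656), (68.9009017944336, 185.3292694091797), 3.9175755977630615)
1262 [0.46484659 0.30829051] [0.06144497 0.9981105  0.46432742 0.31035978]
0.26 0.4615 0.029 115
0.28 0.4624 0.029 124
0.3 0.4638 0.0291 129
0.32 0.4648 0.029 132
0.34 0.4659 0.029 143
```

```bash
python3 -m crank '[[[8.5,0.6,2,-3.5,0,0,-6.2],[8.5,0.6,2.1,-5,0,0,0],[8.5,0,0,-5,0,0,0],[8.5,0,0,-5.2,0,0,0],[8.5,0,0,0,0,0,0],[0,0,0,0,0,0,0],[0,0,0,0,0,0,0],[0,0,0,0,0,0,0],[0,0,0,0,0,0,0],[0,0,0,0,0,0,0],[0,0,0,0,0,0,0],[0,0,0,2,0,0,0],[0,0,0,0,0,0,0],[0,0,0,0,0,0,0]]]' 100
```

```text
clock: 43.92
position: [0.459, 0.2345, 0.0766]
ee_rot: [0.726, 0.688, -0.001, 0.001]
ft_force: [0.8, -0.8, -1.6]
grip_width: 0.17
grasp_force: 97.5
```

```bash
python3 -m crank '[[[0,-1.3,-1.4,0,0,0,3.7],[0,-1.3,-1.4,0,0,0,3.6],[0,0,0,0,0,0,0],[0,0,0,-1.6,0,0,0],[0,0,0,-0.4,0,0,0],[0,0,0,0,0,0,0],[0,0,0,0,0,0,0],[4,0,0,0,0,0,0],[5,0,0,0,0,0,0],[6,0,0,0,0,0,0],[6,0,0,5,0,0,0],[6,0,0,6,0,0,0],[6,0,-1,6,0,0,0],[6,0,-1,0,0,0,0],[6,0,0,0,0,0,0]]]'; python3 hook.py w_hook4.png
python3 - <<'E'
from h import *
p,d,c,W=shot("wrist");X=cloud(d,c,W)
for y in np.arange(.24,.36,.02):
    k=(X[...,2]>.016)&(X[...,2]<.036)&(X[...,0]>.40)&(X[...,0]<.49)&(abs(X[...,1]-y)<.006)
    if k.any():print(y.round(2),np.median(X[k][:,0]).round(4),np.median(X[k][:,2]).round(4),k.sum())
# switch: tall points
m=(X[...,2]>.056)&(X[...,0]>.47)&(X[...,0]<.66)&(X[...,1]>.22)&(X[...,1]<.42)
for lo,hi in((.056,.075),(.075,.095),(.095,.14)):
    k=m&(X[...,2]>lo)&(X[...,2]<hi)
    if k.any():print(lo,k.sum(),X[k].mean(0).round(4),X[k].min(0).round(3),X[k].max(0).round(3),np.argwhere(k).min(0),np.argwhere(k).max(0))
E
```

```text
clock: 45.8
position: [0.4332, 0.186, 0.2265]
ee_rot: [0.681, 0.732, -0.001, 0.001]
ft_force: [0.2, 0.1, -0.4]
grip_width: 0.701
grasp_force: 0.0
45.85 [0.4327 0.1864 0.2259] [ 0.997  0.074 -0.002] [-0.8  0.1 -0.1] 0.7049632299583414 0.0
grip [253 145  18  36 610] ((435.6856384277344, 205.8480682373047), (14.64230728149414, 30.10470199584961), 3.8861262798309326) 0.09059784205978097
mat [ 225    0   69  174 7858] ((428.9503173828125, 265.81298828125), (69.10872650146484, 173.971923828125), 4.110424995422363)
0.24 0.4329 0.0289 125
0.26 0.4312 0.0289 127
0.28 0.4299 0.029 132
0.3 0.4278 0.029 151
0.32 0.4261 0.0291 155
0.34 0.4269 0.0273 204
0.056 134 [0.5386 0.323  0.0651] [0.532 0.233 0.056] [0.656 0.333 0.075] [ 13 385] [146 497]
0.075 154 [0.5336 0.3264 0.0841] [0.532 0.322 0.075] [0.537 0.334 0.095] [  6 393] [ 26 407]
0.095 627 [0.5319 0.3222 0.1218] [0.526 0.316 0.095] [0.543 0.333 0.129] [  0 403] [ 23 438]
```

The hook is reseated, centred and parallel to the mat. The roller is at about (0.532,0.327). Closing the fingers and pushing it from the right toward +y.

```bash
python3 -m crank '[[[0,2.5,2.1,0,0,0,0],[0,2.5,2.1,0,0,0,0],[0,2.5,2.1,0,0,0,0],[0,2.4,2.1,0,0,0,0],[0,0,0,-4.5,0,0,0],[0,0,0,-4.5,0,0,0],[0,0,0,-4.6,0,0,0],[0,0,0,0,0,0,0],[0,0,1.5,0,0,0,0],[0,0,1.5,0,0,0,0],[0,0,1,0,0,0,0],[0,0,1,0,0,0,0],[0,0,0,0,0,0,0]]]' 40;python3 -m crank '[[[0,0,1,0,0,0,0],[0,0,1,0,0,0,0],[0,0,1,0,0,0,0],[0,0,1,0,0,0,0],[0,0,0,0,0,0,0],[0,0,0,0,0,0,0]]]'; python3 - <<'E'
from h import *
st();p,d,c,W=shot("top");X=cloud(d,c,W);np.savez("sw.npz",p=p,d=d)
q,d,c,W=shot("scene","sw.png");np.savez("sw2.npz",p=q,d=d,W=W)
X=cloud(d,c,W);hsv=cv2.cvtColor(q,cv2.COLOR_RGB2HSV)
m=(X[...,2]>.07)&(X[...,2]<.14)&(X[...,0]>.47)&(X[...,0]<.6)&(X[...,1]>.3)&(X[...,1]<.43)&(hsv[...,2]>190)&(hsv[...,1]<60)
print(m.sum(),X[m].mean(0) if m.any() else 0, X[m].max(0) if m.any() else 0)
E
```

```text
clock: 47.52
position: [0.5319, 0.3218, 0.0913]
ee_rot: [0.68, 0.733, -0.0, 0.001]
ft_force: [-0.6, -1.2, -0.3]
grip_width: 0.004
grasp_force: 0.3
clock: 48.28
position: [0.5317, 0.3604, 0.0906]
ee_rot: [0.68, 0.733, -0.001, 0.0]
ft_force: [-2.0, -3.6, -2.1]
grip_width: 0.0
grasp_force: 2.4
48.275 [0.5317 0.3604 0.0906] [ 0.997  0.074 -0.001] [-2.  -3.6 -2.1] 0.00018362220815808827 2.3839614540338516
0 0 0
```

```bash
python3 - <<'E'
from h import *
for n,f in(("scene","sw2.npz"),("top","sw.npz")):
    z=np.load(f);c=eyes.camera_params(n);W=np.array(c["world_from_camera"]);p=z["p"];X=cloud(z["d"],c,W)
    print(n,pix(c,W,[.532,.38,.097]))
    p0=np.load(n+"0.npz");df=np.abs(p.astype(int)-p0["p"]).sum(2)
    m=(X[...,2]>.06)&(X[...,2]<.135)&(X[...,0]>.49)&(X[...,0]<.575)&(X[...,1]>.29)&(X[...,1]<.45)
    for v,u in np.argwhere(m)[::6]:print((u,v),X[v,u].round(3),p[v,u],end=";")
    print()
E
```

```text
scene (np.float64(183.04488674278588), np.float64(252.2701775549881))
(np.int64(183), np.int64(242)) [0.536 0.371 0.133] [72 61 56];(np.int64(184), np.int64(245)) [0.538 0.369 0.116] [95 88 78];(np.int64(184), np.int64(246)) [0.536 0.371 0.114] [104  97  87];(np.int64(180), np.int64(247)) [0.543 0.38  0.112] [148 134 118];(np.int64(186), np.int64(247)) [0.53  0.369 0.114] [89 88 84];(np.int64(179), np.int64(248)) [0.546 0.382 0.106] [144 136 125];(np.int64(185), np.int64(248)) [0.533 0.371 0.108] [90 90 84];(np.int64(192), np.int64(248)) [0.52  0.356 0.106] [54 50 44];(np.int64(181), np.int64(249)) [0.537 0.381 0.108] [126 125 119];(np.int64(187), np.int64(249)) [0.526 0.369 0.109] [84 83 80];(np.int64(176), np.int64(250)) [0.551 0.391 0.099] [156 138 118];(np.int64(182), np.int64(250)) [0.537 0.379 0.103] [125 122 119];(np.int64(188), np.int64(250)) [0.527 0.366 0.099] [77 72 66];(np.int64(178), np.int64(251)) [0.542 0.389 0.102] [134 132 126];(np.int64(184), np.int64(251)) [0.537 0.374 0.092] [113 111 105];(np.int64(190), np.int64(251)) [0.518 0.365 0.102] [77 70 65];(np.int64(178), np.int64(252)) [0.539 0.392 0.103] [133 131 122];(np.int64(184), np.int64(252)) [0.536 0.375 0.089] [113 113 104];(np.int64(190), np.int64(252)) [0.538 0.356 0.068] [88 84 79];(np.int64(179), np.int64(253)) [0.538 0.39  0.097] [124 120 114];(np.int64(187), np.int64(253)) [0.538 0.366 0.073] [96 95 91];(np.int64(181), np.int64(254)) [0.537 0.385 0.089] [104  99  91];
top (np.float64(164.97102607114593), np.float64(190.92332073550418))
```

The roller is leaning to y≈0.381, z≈0.099, about 0.7 rad, so it has tripped. Backing off and retreating.

```bash
python3 -m crank '[[[0,0,0.3,0,0,0,0],[0,0,0,0,0,0,0],[0,0,-1.5,0,0,0,0],[0,0,-1.5,0,0,0,0],[0,0,-1.5,0,0,0,0],[0,0,-1.5,0,0,0,0],[0,0,-1.5,0,0,0,0],[0,0,-1.5,0,0,0,0],[0,0,0,5,0,0,0],[0,0,0,6,0,0,0],[0,0,0,5,0,0,0],[0,-1,-4,0,0,0,0],[0,-1,-4,0,0,0,0],[0,-1,-4,0,0,0,0],[0,-1,-4,0,0,0,0],[0,0,0,0,0,0,0],[0,0,0,0,0,0,0]]]'; python3 - <<'E'
from h import *
st();p,d,c,W=shot("top");X=cloud(d,c,W)
m=(X[...,2]>.095)&(X[...,2]<.14)&(X[...,0]>.48)&(X[...,0]<.62)&(X[...,1]>.25)&(X[...,1]<.42)
print("roller",X[m].mean(0) if m.any() else 0)
m=(X[...,2]>.07)&(X[...,2]<.1)&(X[...,0]>.3)&(X[...,0]<.5)&(X[...,1]>.12)&(X[...,1]<.4)
print("hook",m.sum(),X[m].mean(0) if m.any() else 0)
hsv=cv2.cvtColor(p,cv2.COLOR_RGB2HSV);m=cv2.inRange(hsv,(8,190,100),(24,255,255))
n,l,s,ct=cv2.connectedComponentsWithStats(m)
for i in range(1,n):
    q=ray(c,W,*ct[i],.011)
    if s[i,4]>8 and -.35<q[1]<-.15 and .33<q[0]<.5:print("disc",s[i,4],q)
for a in[(253,147),(301,151),(204,160)]:print("pot",X[a[1],a[0]].round(3),cloud(np.load("top0.npz")["d"],c,W)[a[1],a[0]].round(3))
E
python3 hook.py w_fin.png
```

```text
clock: 50.5
position: [0.4922, 0.1142, 0.2512]
ee_rot: [0.68, 0.733, -0.0, 0.001]
ft_force: [-1.0, 0.3, -0.1]
grip_width: 0.002
grasp_force: 0.0
50.5 [0.4922 0.1142 0.2512] [0.997 0.075 0.001] [-1.   0.3 -0.1] 0.0015105300190005545 0.0
roller [0.529949   0.32635827 0.12564914]
hook 45 [0.43048584 0.2032339  0.09069777]
pot [0.526 0.08  0.64 ] [0.683 0.08  0.118]
pot [ 0.672 -0.087  0.111] [ 0.672 -0.087  0.111]
pot [0.651 0.254 0.062] [0.653 0.255 0.055]
50.6 [0.4921 0.115  0.251 ] [0.997 0.076 0.   ] [ 0.7 -0.7 -0.2] -0.0003139599642803217 0.0
grip [191  55  19  37 280] ((435.925537109375, 204.52955627441406), (15.59116268157959, 29.460012435913086), 1.985964059829712) 0.08961456934418816
mat [ 177    0   66  105 4115] ((431.8172912597656, 231.67044067382812), (68.69792175292969, 105.5657730102539), 4.316748142242432)
```

```bash
python3 -c "
from workcell import job
print(job.hand_in())"
```

```text
the job is handed in; nothing more can be done
None
```

I've handed the job in with all steps done at 50.6 s, though hand-in returned no verdict: knob turned to its end and popped up, both discs (two orange, no blue) in the tray, hook back upright on its mat after being knocked aside once, switch tripped and sprung back. In the final check, the left roof pot was hidden behind the arm and the discs weren't detected; I last saw the discs in the tray at about 40 s.

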